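# Vent the vacuum pot and take its lid off

## Robot

A 6-joint arm with a two-finger parallel gripper is mounted at the origin on the work surface. World frame = base frame: x ahead of the robot, y to its left, z up, the work surface at z = 0. Lengths are in m, angles in rad, forces in N, time in s.
With the tool pointing down it reaches from about 0.3 to 0.95 m from the base axis. Payload 3.1 kg.
Tool frame: the origin (TCP) lies midway between the tips of the shut fingers; the grasp point (between the pads) lies 19 mm behind it; y points along the fingers, x is the direction in which the jaws open and shut, and the axes are right-handed (so a half turn about y gives the same grasp; the last joint's range is limited). The gripper opens to 85 mm and grips with 20 to 120 N. Pads are 22 mm wide; open, the fingers measure 114 mm over their backs; the gripper's body (76 mm by 85 mm) begins 54 mm behind the grasp point. The pads swing forward as they close: fully open they stand 13 mm farther back than shut.
Start: joints at [1.169, 0.308, 1.634, -0, 1.2, -0.07], TCP at [0.204, 0.591, 0.231] pointing down, gripper open.
Joint ranges: [-3.06, 3.06], [-0.79, 1.96], [0.05, 2.63], [-1.19, 4.34], [0.05, 2.64], [-2.94, 2.94]. Speed limits (rad/s): [2.79, 2.79, 3.14, 3.14, 3.14, 3.14].

## Interface

Orientations are given as a unit quaternion [x, y, z, w].
In Python, from station import monitor, imaging, ctrl gives the robot as it stands. The module is installed in compiled form; this text tells all that it offers.
- The arm moves only by the tool send_rows, never from a script. Its argument "plan" is a list that holds one entry, the list of rows, each a list of 7 numbers: the turn, a rotation vector about the tool's x, y, z in rad, then the shift along the tool's x, y, z in cm, then the finger opening in cm, from 0 to 8.54. In form: [[[ax, ay, az, x, y, z, hand], ...]]. A call has 1 to 5 rows; each row shifts and turns the pose as measured when the row begins, along the tool's axes as they then stand; what a row does not reach is not made up. A row lasts 1/12 s, in which the tool goes at most 41.7 mm and 7.16 degrees, less where a joint would pass 70% of its speed; a pose out of reach is approached as far as the arm can. A call with a gripper value outside its range is refused whole. The fingers move at their own pace and stop on an object; the grip force is fixed at half the most. Time passes only in rows, so rows that do not move let the fingers close. It gives the time, the measured TCP pose, the force and the opening at its end, in the units of the state.
- monitor.observe(): the state, without advancing time (a new reading comes with each control period).
- imaging.read_camera(name): name is "scene" or "top" or "wrist"; returns a dict with "pixels" (480x640x3 uint8, red, green, blue), "depth" (480x640 float32, m along the optical axis (not along the pixel's ray), 0 where there is no reading), "vertical_fov" (degrees; the focal length in pixels is half the picture's height over the tangent of half this angle, whatever the lens; pixels are square), "cx", "cy" (the principal point, pixels), "world_from_camera" (4x4, takes a point from camera to world coordinates); the wrist camera has in their place "mount" (4x4, takes a point from camera to tool coordinates, whose origin is the TCP and whose axes are the tool frame's). Camera axes: x right, y down, z forward; pixel columns grow to the right and rows downward; lengths in m; the calibration is good to about 2 mm. A picture is of the moment at which its call begins: read the wrist's pose just before it.
- ctrl.hand_in(): hands the job in, once; it reports no verdict.
The state is a dict: "time_s": time; "q": joint angles; "dq": joint speeds; "joint_torque": joint torques, N m; "tcp_pos": TCP position; "orientation": TCP orientation; "ft_force": force on the tool from outside, world axes, zero at the start; "torque": the same for the moment, N m; "gripper_width": finger opening in m.
Only numpy, scipy, OpenCV 4.12 (cv2) and the standard library are available. Lean on these libraries where they do the work, as an engineer would, in place of code of your own. Each camera call takes 0.05 s, during which the arm holds its last target. There are 200 camera calls.

## Task

Air is still pumped out of the large steel vacuum pot, so its lid is held down. Let the air in by turning the brass bar-handled tap on the lid a quarter turn anticlockwise, fully open, then lift the lid straight off by its black centre knob and set it down gently, flat and right way up, on the middle of the square wooden board.

Things in the scene. Friction and masses are not known exactly. Their poses are not given: they have to be found in the camera images.
- lid: Loose aluminium lid, 0.6 kg, on the pot's rim 120 mm up. Origin on its axis at the foot of its 200 mm wide, 22 mm deep skirt (6 mm play in the pot); z up. Plate 240 mm wide, 22 to 34 mm above origin. Black lift knob on the axis: 30 mm wide, 49 to 79 mm up, 18 mm stem. Tap at x +80 mm, dial gauge 44 mm wide at x -88 mm (leave it), top 62 mm up: grip the knob with fingers closing along y.
- tap (a joint): Angle (rad) of the brass vent tap: 0 shut (bar points at the lid's centre, along lid x), grows anticlockwise from above to the stop at 1.57, fully open (bar crosswise). Starts at 0 to 0.2, turns stiffly (0.06 N m), stays where left; the lid does not turn with it. Vacuum holds the lid down until about 1.05; after that only its weight does.
- tap_grip (a point): Grip point of the tap's brass bar handle, on the tap's vertical axis, 80 mm from the lid's axis and 66 mm above the lid's origin. Bar 44 mm long along this point's x, 12 mm thick along its y, from 14 mm below to 12 mm above the point. Below it a thin spindle stands on a low 28 mm base. The lift knob's side is 65 mm from the tap's axis.
- board: Fixed square wooden board, 270 x 270 mm, 20 mm thick, flat on the table. Origin: centre of its underside; its top is 20 mm above the origin.
There are look-alikes about, which are no part of the job. There is more than one size of the lid; the one meant has the size given above.

How it is judged:
On the way:
1. the vent tap is fully open (past 1.25 rad) while the lid still sits on the pot (moved less than 30 mm) (value of joint tap above 1.25 rad and distance of lid from where it was at the start of the episode below 0.03 m), for 0.2 s.
At the end, for the whole second after the job is handed in: The lid rests flat (within 6 degrees) and still on the board, right way up on its skirt, its centre within 35 mm of the board's centre (horizontal distance between lid and board below 0.035 m and z of lid in the frame of board between 0.014 and 0.026 m and angle between lid's own z axis and vertical below 0.1 rad and linear speed of lid below 0.02 m/s); the robot touches nothing.
It fails at once if the lid is dropped (let go and falling faster than 0.45 m/s, as after a fall of 10 mm) (contact force between the fingers and lid below 0.5 N and linear speed of lid above 0.45 m/s).
It fails at once if the lid is slammed onto the board (contact force over 80 N) (contact force between lid and board above 80 N).
It also fails if it takes over 64 s, if anything falls off the work surface, if the arm or the gripper's body presses on something with over 40 N, if the wrist force passes 120 N, or if a joint passes its speed limit or range.

## Working session

There is one attempt and no reset: what is moved stays moved. The work goes in short steps, Python scripts to look and compute and a tool call to move; the robot and the scene stay as the last step left them, time stands still between calls to the robot, and variables do not carry over. Pictures are saved under pics/ and viewed, about 8 in all and at most 12, crops included, and the job is handed in when it is done.

Besides the shell and the picture viewer there is one more tool, called after "Emit:" in YAML: its name, and indented under it one key for each argument. send_rows: Moves the arm, as the interface text tells. Its arguments: {"type":"object","properties":{"plan":{"type":"array"}},"required":["plan"]}

```bash
mkdir -p pics; cat > h.py <<'E'
import numpy as np,cv2
from station import monitor,imaging,ctrl
from scipy.spatial.transform import Rotation as R
def cam(n):
    s=monitor.observe(); c=imaging.read_camera(n)
    if n=="wrist":
        T=np.eye(4);T[:3,:3]=R.from_quat(s["orientation"]).as_matrix();T[:3,3]=s["tcp_pos"];c["T"]=T@np.array(c["mount"])
    else: c["T"]=np.array(c["world_from_camera"])
    d=c["depth"];f=240/np.tan(np.radians(c["vertical_fov"]/2))
    v,u=np.mgrid[:480,:640]
    P=np.stack([(u-c["cx"])/f*d,(v-c["cy"])/f*d,d],-1)
    c["W"]=P@c["T"][:3,:3].T+c["T"][:3,3]; c["W"][d==0]=np.nan
    c["f"]=f
    return c
def save(n,im): cv2.imwrite("pics/"+n,im[...,::-1])
E
python3 - <<'E'
from h import *
for n in ["scene","top"]:
    c=cam(n);save(n+".png",c["pixels"]);np.savez(n,W=c["W"],p=c["pixels"]);print(n,c["T"].round(3).tolist(),c["vertical_fov"])
print(monitor.observe())
E
```

```text
scene [[-0.887, 0.328, -0.325, 0.861], [0.462, 0.651, -0.602, 0.756], [0.014, -0.684, -0.729, 0.931], [0.0, 0.0, 0.0, 1.0]] 55.599851290162604
top [[0.009, -0.987, 0.16, 0.304], [-1.0, -0.011, -0.01, 0.113], [0.012, -0.16, -0.987, 1.162], [0.0, 0.0, 0.0, 1.0]] 54.17300969825582
{'time_s': 0.1, 'q': array([ 1.16928602e+00,  3.08920687e-01,  1.63506237e+00,  9.18758306e-06,
        1.19970838e+00, -6.96868495e-02]), 'dq': array([-0.00069134, -0.00268846, -0.00153804, -0.00060051, -0.00156651,
       -0.00154484]), 'joint_torque': array([-5.29508288e-04, -4.16412413e+01, -2.77643323e+01, -2.70542978e-05,
        4.07573840e-03, -5.46417780e-06]), 'tcp_pos': array([0.20332676, 0.59020972, 0.23015872]), 'orientation': array([ 0.57609541,  0.40992284, -0.41119136, -0.57532513]), 'ft_force': array([-0.0714931 ,  0.82243161, -0.43607137]), 'torque': array([ 0.0442284 ,  0.002816  , -0.02501568]), 'gripper_width': 0.08520020594970049}
```

View pics/top.png

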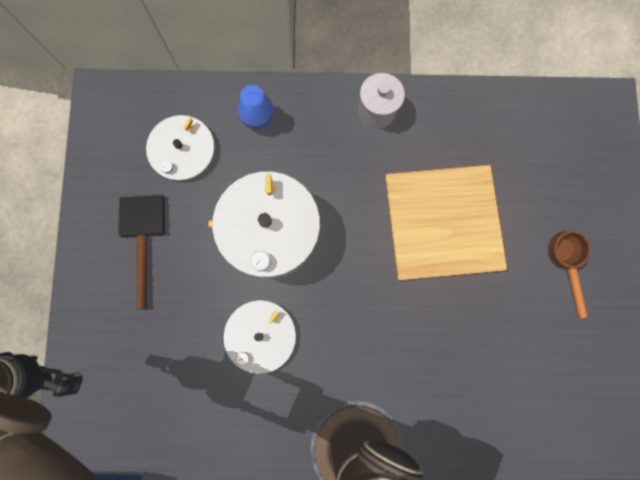

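View pics/scene.png

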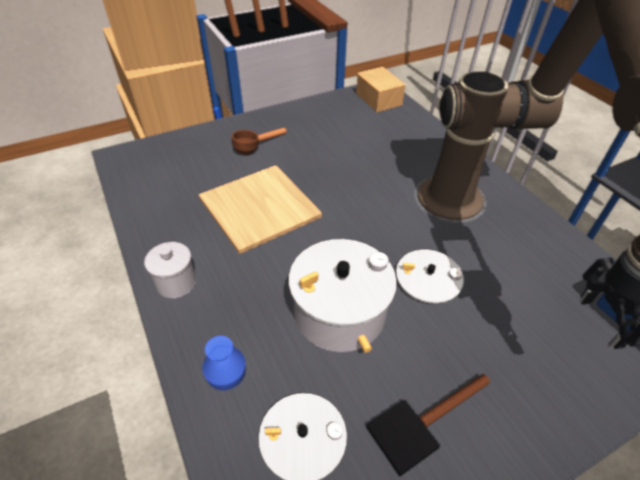

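The top view shows the large lid centred near (265,222): knob (264,220), tap bar (269,184) and gauge (261,261). The board is near (446,222). The two smaller lids at (180,148) and (259,337) are decoys.

```bash
python3 - <<'E'
import numpy as np,cv2
for n,b,bb in [("top",(205,165,325,285),(380,160,512,285)),("scene",(280,230,405,350),(195,160,325,252))]:
    d=np.load(n+".npz");W=d["W"];p=d["p"].astype(int)
    hsv=cv2.cvtColor(d["p"],cv2.COLOR_RGB2HSV)
    def sub(b): return W[b[1]:b[3],b[0]:b[2]].reshape(-1,3),p[b[1]:b[3],b[0]:b[2]].reshape(-1,3),hsv[b[1]:b[3],b[0]:b[2]].reshape(-1,3)
    w,c,h=sub(b)
    print(n,"hist",np.histogram(w[:,2][~np.isnan(w[:,2])],bins=np.arange(0,.25,.01)))
    z=w[:,2]
    pl=(z>.12)&(z<.142)&(c.min(1)>150); q=w[pl]
    (cx,cy),r=cv2.minEnclosingCircle(q[:,:2].astype(np.float32)*1000);print("plate",cx,cy,r,np.median(q[:,2]))
    k=(z>.14)&(c.max(1)<70);print("knob",k.sum(),w[k].mean(0),w[k].min(0),w[k].max(0))
    t=(z>.13)&(h[:,1]>120)&(h[:,0]>10)&(h[:,0]<32);q=w[t];print("tap",t.sum(),q.mean(0),q.max(0),q.min(0))
    q=q[q[:,2]>q[:,2].max()-.012]
    print(cv2.minAreaRect(q[:,:2].astype(np.float32)*1000))
    g=(z>.142)&(c.min(1)>140);print("gauge",g.sum(),w[g].mean(0))
    w,c,h=sub(bb);m=(w[:,2]>.012)&(w[:,2]<.03)&(h[:,1]>70);print("board",cv2.minAreaRect(w[m][:,:2].astype(np.float32)*1000),np.median(w[m][:,2]))
E
```

```text
top hist (array([3300,   20,   36,   14,    4,   25,   10,    0,    0,    0,    0,
          2,  699, 7438,   20,  230,  133,  246,   16,    0,    0,    0,
          0,    0]), array([0.  , 0.01, 0.02, 0.03, 0.04, 0.05, 0.06, 0.07, 0.08, 0.09, 0.1 ,
       0.11, 0.12, 0.13, 0.14, 0.15, 0.16, 0.17, 0.18, 0.19, 0.2 , 0.21,
       0.22, 0.23, 0.24]))
plate 511.11285400390625 217.67214965820312 120.37598419189453 0.13249468293312283<stdin>:11: RuntimeWarning: Mean of empty slice.
  ret = um.true_divide(
Traceback (most recent call last):
ValueError: zero-size array to reduction operation minimum which has no identity
```

```bash
python3 - <<'E'
import numpy as np,cv2
for n,b,bb in [("top",(205,165,325,285),(380,160,512,285)),("scene",(280,230,405,350),(195,160,325,252))]:
    d=np.load(n+".npz");W=d["W"]
    hsv=cv2.cvtColor(d["p"],cv2.COLOR_RGB2HSV)
    def sub(b): return [a[b[1]:b[3],b[0]:b[2]].reshape(-1,3) for a in (W,hsv)]
    w,h=sub(b);z=w[:,2]
    q=w[(z>.12)&(z<.142)]
    print(n,"plate",cv2.minEnclosingCircle(q[:,:2].astype(np.float32)*1000),np.median(q[:,2]))
    r=np.hypot(w[:,0]-.511,w[:,1]-.218)
    q=w[(z>.165)&(r<.035)];print("knob",len(q),q.mean(0),q.max(0))
    t=(z>.155)&(h[:,1]>100)&(r>.05)&(r<.11);q=w[t];print("tap",t.sum(),q.mean(0),q.max(0));print(cv2.minAreaRect(q[:,:2].astype(np.float32)*1000))
    g=(z>.15)&(r>.06)&(h[:,1]<60);print("gauge",g.sum(),w[g].mean(0))
    w,h=sub(bb);m=(w[:,2]>.012)&(w[:,2]<.03)&(h[:,1]>70);print("board",cv2.minAreaRect(w[m][:,:2].astype(np.float32)*1000),np.median(w[m][:,2]))
E
```

```text
top plate ((511.11285400390625, 217.67214965820312), 120.37598419189453) 0.13250391570278486
knob 158 [0.50954163 0.21681388 0.17682875] [0.52426497 0.2317701  0.18265945]
tap 103 [0.58819937 0.20880112 0.1756707 ] [0.61057142 0.21488477 0.18030761]
((589.6870727539062, 208.97145080566406), (41.82670974731445, 11.17545223236084), 1.4313706159591675)
gauge 325 [0.4249713  0.22502283 0.15918369]
board ((543.5801391601562, -217.55075073242188), (270.4559631347656, 272.0041809082031), 5.932885646820068) 0.02021251375545119
scene plate ((510.74090576171875, 216.89923095703125), 122.05406188964844) 0.13265694773815834
knob 152 [0.51361552 0.21995678 0.17554052] [0.52737748 0.23167925 0.18114048]
tap 166 [0.5946223  0.21368957 0.16886369] [0.61317079 0.21795954 0.17982368]
((593.3849487304688, 212.3683624267578), (39.28713607788086, 10.846034049987793), 3.479199171066284)
gauge 275 [0.43423461 0.22694976 0.15896015]
board ((544.1015625, -217.05784606933594), (272.6382141113281, 276.48382568359375), 6.243256568908691) 0.020334031129454977
```

```bash
cat >> h.py <<'E'
def go(x,y,z,jaw):
    """print shift (cm, current tool axes) and turn to TCP (x,y,z), tool x axis along jaw deg (mod 180)"""
    s=monitor.observe();M=R.from_quat(s["orientation"]).as_matrix()
    a=np.degrees(np.arctan2(M[1,0],M[0,0]));d=(jaw-a+90)%180-90
    print("tcp",s["tcp_pos"].round(4),"jaw",a.round(2),"z",M[:,2].round(4),"w",round(s["gripper_width"],4),"t",round(s["time_s"],2),"F",s["ft_force"].round(1))
    print("q",s["q"].round(2),"shift cm",(M.T@(np.array([x,y,z])-s["tcp_pos"])*100).round(2),"az",np.radians(-d).round(3))
    g=M.copy();return M
E
python3 - <<'E'
from h import *
go(.590,.210,.25,92)
c=imaging.read_camera("wrist");print(np.array(c["mount"]).round(3).tolist())
E
```

```text
tcp [0.2033 0.5902 0.2302] jaw 70.99 z [-9.454e-01  3.258e-01  2.000e-04] w 0.0852 t 0.1 F [-0.1  0.8 -0.4]
q [ 1.17  0.31  1.64  0.    1.2  -0.07] shift cm [-23.35  -1.94 -48.94] az -0.367
[[1.0, 0.0, 0.0, -0.0], [-0.0, -0.308, 0.951, -0.143], [0.001, -0.951, -0.308, 0.079], [0.0, 0.0, 0.0, 1.0]]
```

```bash
cat >> h.py <<'E'
def rows(x,y,z,jaw,n,w,sgn=None):
    """suggested rows of combined shift and yaw in n rows; tool y is down"""
    s=monitor.observe();M=R.from_quat(s["orientation"]).as_matrix()
    a=np.degrees(np.arctan2(M[1,0],M[0,0]));d=jaw-a
    d=(d+90)%180-90 if sgn is None else (d%360 if sgn>0 else -(-d%360))
    v=np.array([x,y,z])-s["tcp_pos"]
    print("tcp",s["tcp_pos"].round(4),"jaw",a.round(2),"down",M[:,1].round(4),"w",round(s["gripper_width"],4),"t",round(s["time_s"],2),"F",s["ft_force"].round(1),"q",s["q"].round(2))
    # level the tool in first rows too: tilt error
    e=M.T@np.cross(M[:,1],[0,0,-1]);print("tilt fix",e.round(4),"yaw",d.round(1))
    st=-np.radians(d)/n
    for i in range(n):
        u=R.from_rotvec([0,-st*i,0]).apply(M.T@v)*100/n
        print([0,round(st,3),0,*u.round(2),w])
E
python3 - <<'E'
from h import *
rows(.590,.210,.25,-88,22,8.5,-1)
E
```

```text
tcp [0.2034 0.5903 0.2303] jaw 70.99 down [-7.0e-04 -1.6e-03 -1.0e+00] w 0.0857 t 0.15 F [ 0.4  0.  -0.7] q [ 1.17  0.31  1.63 -0.    1.2  -0.07]
tilt fix [-0.0001 -0.     -0.0018] yaw -159.0
[0, np.float64(0.126), 0, np.float64(-1.06), np.float64(-0.09), np.float64(-2.22), 8.5]
[0, np.float64(0.126), 0, np.float64(-0.77), np.float64(-0.09), np.float64(-2.34), 8.5]
[0, np.float64(0.126), 0, np.float64(-0.47), np.float64(-0.09), np.float64(-2.42), 8.5]
[0, np.float64(0.126), 0, np.float64(-0.17), np.float64(-0.09), np.float64(-2.46), 8.5]
[0, np.float64(0.126), 0, np.float64(0.15), np.float64(-0.09), np.float64(-2.46), 8.5]
[0, np.float64(0.126), 0, np.float64(0.45), np.float64(-0.09), np.float64(-2.42), 8.5]
[0, np.float64(0.126), 0, np.float64(0.76), np.float64(-0.09), np.float64(-2.35), 8.5]
[0, np.float64(0.126), 0, np.float64(1.04), np.float64(-0.09), np.float64(-2.23), 8.5]
[0, np.float64(0.126), 0, np.float64(1.32), np.float64(-0.09), np.float64(-2.08), 8.5]
[0, np.float64(0.126), 0, np.float64(1.57), np.float64(-0.09), np.float64(-1.9), 8.5]
[0, np.float64(0.126), 0, np.float6
[... 299 characters left out ...]
-0.91), 8.5]
[0, np.float64(0.126), 0, np.float64(2.39), np.float64(-0.09), np.float64(-0.61), 8.5]
[0, np.float64(0.126), 0, np.float64(2.45), np.float64(-0.09), np.float64(-0.31), 8.5]
[0, np.float64(0.126), 0, np.float64(2.47), np.float64(-0.09), np.float64(0.0), 8.5]
[0, np.float64(0.126), 0, np.float64(2.44), np.float64(-0.09), np.float64(0.31), 8.5]
[0, np.float64(0.126), 0, np.float64(2.39), np.float64(-0.09), np.float64(0.62), 8.5]
[0, np.float64(0.126), 0, np.float64(2.29), np.float64(-0.09), np.float64(0.91), 8.5]
[0, np.float64(0.126), 0, np.float64(2.16), np.float64(-0.09), np.float64(1.2), 8.5]
[0, np.float64(0.126), 0, np.float64(1.99), np.float64(-0.09), np.float64(1.46), 8.5]
```

Emit:
send_rows:
  plan:
    - [[0,0.124,0,-1.1,-0.1,-2.2,8.5],[0,0.124,0,-0.8,-0.1,-2.3,8.5],[0,0.124,0,-0.5,-0.1,-2.4,8.5],[0,0.124,0,-0.2,-0.1,-2.45,8.5],[0,0.124,0,0.15,-0.1,-2.45,8.5]]

```text
time_s: 0.57
tcp_pos: [0.2875, 0.5024, 0.2324]
orientation: [0.675, 0.211, -0.215, -0.674]
ft_force: [0.8, 0.1, -1.0]
gripper_width: 0.085
```

Emit:
send_rows:
  plan:
    - [[0,0.124,0,0.45,-0.1,-2.4,8.5],[0,0.124,0,0.75,-0.1,-2.35,8.5],[0,0.124,0,1.05,-0.1,-2.2,8.5],[0,0.124,0,1.3,-0.1,-2.1,8.5],[0,0.124,0,1.55,-0.1,-1.9,8.5]]

```text
time_s: 0.98
tcp_pos: [0.3776, 0.4109, 0.2355]
orientation: [0.709, -0.007, 0.002, -0.705]
ft_force: [0.6, -0.5, 0.1]
gripper_width: 0.0846
```

Emit:
send_rows:
  plan:
    - [[0,0.124,0,1.8,-0.1,-1.7,8.5],[0,0.124,0,2.0,-0.1,-1.45,8.5],[0,0.124,0,2.15,-0.1,-1.2,8.5],[0,0.124,0,2.3,-0.1,-0.9,8.5],[0,0.124,0,2.4,-0.1,-0.6,8.5]]

```text
time_s: 1.4
tcp_pos: [0.4691, 0.3194, 0.2388]
orientation: [0.675, -0.224, 0.22, -0.668]
ft_force: [-0.6, 0.4, -0.3]
gripper_width: 0.0855
```

```bash
python3 - <<'E'
from h import *
rows(.590,.210,.25,-88,10,8.5,-1)
E
```

```text
tcp [0.4691 0.3194 0.2388] jaw -36.61 down [-0.0096 -0.0079 -0.9999] w 0.0855 t 1.4 F [-0.6  0.4 -0.3] q [ 0.52  0.2   1.75 -0.    1.2   1.16]
tilt fix [ 0.012 -0.    -0.003] yaw -51.4
[0, np.float64(0.09), 0, np.float64(1.62), np.float64(-0.11), np.float64(-0.16), 8.5]
[0, np.float64(0.09), 0, np.float64(1.63), np.float64(-0.11), np.float64(-0.01), 8.5]
[0, np.float64(0.09), 0, np.float64(1.62), np.float64(-0.11), np.float64(0.13), 8.5]
[0, np.float64(0.09), 0, np.float64(1.61), np.float64(-0.11), np.float64(0.28), 8.5]
[0, np.float64(0.09), 0, np.float64(1.58), np.float64(-0.11), np.float64(0.42), 8.5]
[0, np.float64(0.09), 0, np.float64(1.53), np.float64(-0.11), np.float64(0.56), 8.5]
[0, np.float64(0.09), 0, np.float64(1.47), np.float64(-0.11), np.float64(0.7), 8.5]
[0, np.float64(0.09), 0, np.float64(1.41), np.float64(-0.11), np.float64(0.82), 8.5]
[0, np.float64(0.09), 0, np.float64(1.33), np.float64(-0.11), np.float64(0.95), 8.5]
[0, np.float64(0.09), 0, np.float64(1.24), np.float64(-0.11), np.float64(1.06), 8.5]
```

Emit:
send_rows:
  plan:
    - [[0,0.104,0,1.8,-0.1,-0.15,8.5],[0,0.104,0,1.8,-0.1,0.0,8.5],[0,0.104,0,1.8,-0.1,0.2,8.5],[0,0.104,0,1.8,-0.1,0.35,8.5],[0,0.104,0,1.75,-0.1,0.5,8.5]]

```text
time_s: 1.82
tcp_pos: [0.5379, 0.2512, 0.2419]
orientation: [0.591, -0.398, 0.394, -0.58]
ft_force: [0.0, 0.6, -0.6]
gripper_width: 0.085
```

Emit:
send_rows:
  plan:
    - [[0,0.104,0,1.7,-0.1,0.7,8.5],[0.012,0.104,0,1.65,-0.1,0.85,8.5],[0,0.104,0,1.5,-0.1,1.0,8.5],[0,0.104,0,1.3,-0.1,1.1,8.5],[0,0,0,0,0,0,8.5]]

```text
time_s: 2.23
tcp_pos: [0.5906, 0.1928, 0.2439]
orientation: [0.487, -0.513, 0.517, -0.481]
ft_force: [0.8, 0.2, 0.3]
gripper_width: 0.0852
```

```bash
python3 - <<'E'
from h import *
rows(.590,.210,.25,-88,3,8.5)
c=cam("wrist");save("w1.png",c["pixels"]);np.savez("w1",W=c["W"],p=c["pixels"])
E
```

```text
tcp [0.5906 0.1928 0.2439] jaw -93.55 down [-0.0025 -0.0093 -1.    ] w 0.0852 t 2.23 F [0.8 0.2 0.3] q [ 0.25  0.29  1.63 -0.01  1.23  1.89]
tilt fix [0.0019 0.     0.0094] yaw 5.6
[0, np.float64(-0.032), 0, np.float64(-0.57), np.float64(-0.21), np.float64(-0.05), 8.5]
[0, np.float64(-0.032), 0, np.float64(-0.57), np.float64(-0.21), np.float64(-0.04), 8.5]
[0, np.float64(-0.032), 0, np.float64(-0.57), np.float64(-0.21), np.float64(-0.02), 8.5]
```

View pics/w1.png

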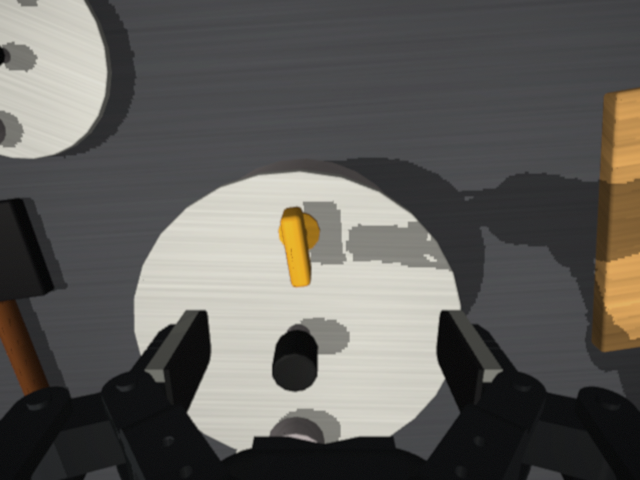

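The wrist view shows the tap bar at (297,245), slightly turned, with the knob at (296,360) and the gripper open above the lid.

```bash
python3 - <<'E'
from h import *
d=np.load("w1.npz");W=d["W"].reshape(-1,3);h=cv2.cvtColor(d["p"],cv2.COLOR_RGB2HSV).reshape(-1,3);z=W[:,2]
print("plate z",np.nanmedian(z[(z>.12)&(z<.142)]))
q=W[(z>.168)&(z<.185)&(h[:,1]>120)&(np.hypot(W[:,0]-.59,W[:,1]-.21)<.04)]
print("tap",len(q),q.mean(0),q.max(0),cv2.minAreaRect(q[:,:2].astype(np.float32)*1000))
q=W[(z>.170)&(z<.185)&(h[:,2]<70)&(np.hypot(W[:,0]-.511,W[:,1]-.2175)<.03)]
print("knob",len(q),q.mean(0),cv2.minEnclosingCircle(q[:,:2].astype(np.float32)*1000))
E
```

```text
plate z 0.13252749683180545
tap 1527 [0.59433131 0.20738524 0.17565141] [0.61399154 0.214673   0.17859914] ((592.6699829101562, 207.60848999023438), (42.64863586425781, 12.048338890075684), 4.662036895751953)
knob 1555 [0.515533   0.21459763 0.17668868] ((513.3013305664062, 214.97216796875), 14.609071731567383)
```

Emit:
send_rows:
  plan:
    - [[0.002,-0.072,0.009,-0.6,0,0,6],[0,-0.072,0,-0.6,0,0,6],[0,0,0,-0.3,1.5,0,6],[0,0,0,0,1.0,0,6],[0,0,0,0,0,0,6]]

```text
time_s: 2.7
tcp_pos: [0.5858, 0.2119, 0.2165]
orientation: [0.526, -0.476, 0.471, -0.524]
ft_force: [-0.2, 0.1, -0.5]
gripper_width: 0.0599
```

```bash
python3 - <<'E'
from h import *
rows(.592,.2085,.15,-85.3,3,6)
E
```

```text
tcp [0.5858 0.2119 0.2165] jaw -84.1 down [-0.0065  0.0031 -1.    ] w 0.0599 t 2.7 F [-0.2  0.1 -0.5] q [0.27 0.32 1.65 0.01 1.18 1.74]
tilt fix [ 0.0061 -0.     -0.0037] yaw -1.2
[0, np.float64(0.007), 0, np.float64(0.14), np.float64(2.22), np.float64(0.21), 6]
[0, np.float64(0.007), 0, np.float64(0.14), np.float64(2.22), np.float64(0.21), 6]
[0, np.float64(0.007), 0, np.float64(0.14), np.float64(2.22), np.float64(0.21), 6]
```

Emit:
send_rows:
  plan:
    - [[0.006,0.02,-0.004,0.2,1.5,0.3,6],[0,0,0,0.15,1.7,0.3,6],[0,0,0,0,1.5,0,6],[0,0,0,0,1.2,0,6],[0,0,0,0,0,0,6]]

```text
time_s: 3.12
tcp_pos: [0.5899, 0.2114, 0.1559]
orientation: [0.522, -0.478, 0.477, -0.522]
ft_force: [-0.1, 0.3, 0.2]
gripper_width: 0.0602
```

```bash
python3 - <<'E'
from h import *
rows(.592,.2085,.15,-85.3,1,6)
E
```

```text
tcp [0.5899 0.2114 0.1559] jaw -84.89 down [-1.2e-03  1.0e-04 -1.0e+00] w 0.0602 t 3.12 F [-0.1  0.3  0.2] q [0.27 0.39 1.69 0.   1.07 1.76]
tilt fix [ 0.0012  0.     -0.0002] yaw -0.4
[0, np.float64(0.007), 0, np.float64(0.31), np.float64(0.59), np.float64(0.18), 6]
```

Emit:
send_rows:
  plan:
    - [[0,0.007,0,0.3,0.5,0.2,6],[0,0,0,0,0,0,3],[0,0,0,0,0,0,1],[0,0,0,0,0,0,0.5],[0,0,0,0,0,0,0.5]]

```text
time_s: 3.53
tcp_pos: [0.593, 0.2089, 0.1524]
orientation: [-0.52, 0.479, -0.479, 0.52]
ft_force: [0.6, -3.2, 1.3]
gripper_width: 0.0119
```

Emit:
send_rows:
  plan:
    - [[0,0,0,0,0,0,0.5],[0,0,0,0,0,0,0.5],[0,0,0,0,0,0,0.5]]

```text
time_s: 3.78
tcp_pos: [0.5931, 0.2089, 0.1526]
orientation: [-0.52, 0.479, -0.479, 0.521]
ft_force: [-0.0, -0.3, -3.2]
gripper_width: 0.0105
```

```bash
python3 - <<'E'
from h import *
rows(.592,.2085,.15,-85.3,1,6)
E
```

```text
tcp [0.5931 0.2089 0.1526] jaw -85.28 down [ 0.001   0.0011 -1.    ] w 0.0105 t 3.78 F [-0.  -0.3 -3.2] q [0.27 0.4  1.69 0.   1.06 1.76]
tilt fix [-0.0011 -0.     -0.001 ] yaw -0.0
[0, np.float64(0.0), 0, np.float64(0.04), np.float64(0.26), np.float64(-0.11), 6]
```

Emit:
send_rows:
  plan:
    - [[0,-0.1,0,0,0,0,0.5],[0,-0.1,0,0,0,0,0.5],[0,-0.1,0,0,0,0,0.5],[0,-0.1,0,0,0,0,0.5],[0,-0.1,0,0,0,0,0.5]]

```text
time_s: 4.2
tcp_pos: [0.5929, 0.2095, 0.1526]
orientation: [-0.625, 0.329, -0.329, 0.627]
ft_force: [0.7, 0.0, -2.3]
gripper_width: 0.011
```

```bash
python3 - <<'E'
from h import *
rows(.5925,.2085,.1525,-5.3,1,6)
E
```

```text
tcp [0.5929 0.2095 0.1526] jaw -55.48 down [ 8.0e-04  2.4e-03 -1.0e+00] w 0.011 t 4.2 F [ 0.7  0.  -2.3] q [0.27 0.4  1.69 0.   1.06 1.24]
tilt fix [-0.002   0.     -0.0016] yaw 50.2
[0, np.float64(-0.876), 0, np.float64(0.06), np.float64(0.01), np.float64(-0.09), 6]
```

Emit:
send_rows:
  plan:
    - [[-0.002,-0.1,0,0,0,0,0.5],[0,-0.1,0,0,0,0,0.5],[0,-0.1,0,0,0,0,0.5],[0,-0.1,0,0,0,0,0.5],[0,-0.1,0,0,0,0,0.5]]

```text
time_s: 4.62
tcp_pos: [0.5924, 0.2099, 0.1526]
orientation: [-0.689, 0.156, -0.155, 0.69]
ft_force: [-0.4, 0.0, -2.0]
gripper_width: 0.011
```

Emit:
send_rows:
  plan:
    - [[0,-0.1,0,0,0,0,0.5],[0,-0.1,0,0,0,0,0.5],[0,-0.08,0,0,0,0,0.5],[0,-0.03,0,0,0,0,0.5],[0,0,0,0,0,0,0.5]]

```text
time_s: 5.03
tcp_pos: [0.592, 0.21, 0.1526]
orientation: [-0.705, 0.041, -0.04, 0.707]
ft_force: [-0.1, 0.1, -0.8]
gripper_width: 0.0108
```

```bash
python3 - <<'E'
from h import *
rows(.5925,.2085,.1525,-5.3,1,6);print(monitor.observe()["torque"])
E
```

```text
tcp [0.592  0.21   0.1526] jaw -6.58 down [-0.0024  0.0019 -1.    ] w 0.0108 t 5.03 F [-0.1  0.1 -0.8] q [0.27 0.4  1.69 0.   1.06 0.38]
tilt fix [-0.0017  0.     -0.0026] yaw 1.3
[0, np.float64(-0.022), 0, np.float64(0.07), np.float64(0.0), np.float64(-0.15), 6]
[ 0.03547669 -0.06408942  0.05295633]
```

Emit:
send_rows:
  plan:
    - [[0,0,0,0,0,0,4],[0,0,0,0,0,0,4],[0,0,0,0,-1.5,0,4],[0,0,0,0,-3.5,0,4],[0,0,0,0,-4,0,8.5]]

```text
time_s: 5.45
tcp_pos: [0.5858, 0.2079, 0.2347]
orientation: [0.708, -0.05, 0.034, -0.704]
ft_force: [0.1, 0.2, 0.5]
gripper_width: 0.0507
```

```bash
python3 - <<'E'
from h import *
rows(.512,.216,.235,-95.3,13,8.5,-1)
E
```

```text
tcp [0.5858 0.2079 0.2347] jaw -6.8 down [-0.0224 -0.0038 -0.9997] w 0.0507 t 5.45 F [0.1 0.2 0.5] q [0.27 0.31 1.62 0.   1.23 0.39]
tilt fix [ 0.0065  0.     -0.0218] yaw -88.5
[0, np.float64(0.119), 0, np.float64(-0.57), np.float64(0.01), np.float64(-0.01), 8.5]
[0, np.float64(0.119), 0, np.float64(-0.57), np.float64(0.01), np.float64(-0.07), 8.5]
[0, np.float64(0.119), 0, np.float64(-0.55), np.float64(0.01), np.float64(-0.14), 8.5]
[0, np.float64(0.119), 0, np.float64(-0.53), np.float64(0.01), np.float64(-0.2), 8.5]
[0, np.float64(0.119), 0, np.float64(-0.51), np.float64(0.01), np.float64(-0.27), 8.5]
[0, np.float64(0.119), 0, np.float64(-0.47), np.float64(0.01), np.float64(-0.32), 8.5]
[0, np.float64(0.119), 0, np.float64(-0.43), np.float64(0.01), np.float64(-0.38), 8.5]
[0, np.float64(0.119), 0, np.float64(-0.38), np.float64(0.01), np.float64(-0.43), 8.5]
[0, np.float64(0.119), 0, np.float64(-0.33), np.float64(0.01), np.float64(-0.47), 8.5]
[0, np.float64(0.119), 0, np.float64(-0.27), np.float64(0.01), np.float64(-0.5), 8.5]
[0, np.float64(0.119), 0, np.float64(-0.21), np.float64(0.01), np.float64(-0.53), 8.5]
[0, np.float64(0.119), 0, np.float64(-0.14), np.float64(0.01), np.float64(-0.55), 8.5]
[0, np.float64(0.119), 0, np.float64(-0.08), np.float64(0.01), np.float64(-0.57), 8.5]
```

Emit:
send_rows:
  plan:
    - [[0.006,0.119,-0.022,-0.6,0,0,8.5],[0,0.119,0,-0.6,0,-0.1,8.5],[0,0.119,0,-0.55,0,-0.15,8.5],[0,0.119,0,-0.55,0,-0.2,8.5],[0,0.119,0,-0.5,0,-0.3,8.5]]

```text
time_s: 5.87
tcp_pos: [0.5657, 0.2132, 0.2518]
orientation: [-0.653, 0.247, -0.265, 0.665]
ft_force: [0.8, -0.6, -0.2]
gripper_width: 0.0852
```

Emit:
send_rows:
  plan:
    - [[0,0.119,0,-0.5,0,-0.3,8.5],[0,0.119,0,-0.4,0,-0.4,8.5],[0,0.119,0,-0.4,0,-0.4,8.5],[0,0.119,0,-0.3,0,-0.5,8.5],[0,0.119,0,-0.3,0,-0.5,8.5]]

```text
time_s: 6.28
tcp_pos: [0.5375, 0.2182, 0.255]
orientation: [-0.538, 0.438, -0.455, 0.559]
ft_force: [0.1, 0.5, 0.3]
gripper_width: 0.0849
```

Emit:
send_rows:
  plan:
    - [[0,0.119,0,-0.2,0,-0.5,8.5],[0,0.119,0,-0.15,0,-0.5,8.5],[0,0.119,0,-0.1,0,-0.5,8.5],[0,0,0,0,0,0,8.5]]

```text
time_s: 6.62
tcp_pos: [0.5214, 0.222, 0.257]
orientation: [0.442, -0.535, 0.548, -0.468]
ft_force: [-0.1, -0.5, 0.1]
gripper_width: 0.085
```

```bash
python3 - <<'E'
from h import *
rows(.512,.216,.20,-95.3,2,8.5)
for n in ["wrist","top"]:
    c=cam(n)
    W=c["W"].reshape(-1,3);h=cv2.cvtColor(c["pixels"],cv2.COLOR_RGB2HSV).reshape(-1,3);z=W[:,2]
    q=W[(z>.168)&(z<.185)&(h[:,1]>120)&(np.hypot(W[:,0]-.59,W[:,1]-.21)<.04)]
    if len(q):print("tap",len(q),q.mean(0),cv2.minAreaRect(q[:,:2].astype(np.float32)*1000))
    q=W[(z>.170)&(z<.185)&(h[:,2]<70)&(np.hypot(W[:,0]-.511,W[:,1]-.2175)<.03)]
    if len(q):print("knob",len(q),q.mean(0),cv2.minEnclosingCircle(q[:,:2].astype(np.float32)*1000))
    if n=="wrist":save("w2.png",c["pixels"])
E
```

```text
tcp [0.5214 0.222  0.257 ] jaw -99.9 down [ 0.0395  0.0091 -0.9992] w 0.085 t 6.62 F [-0.1 -0.5  0.1] q [ 0.33  0.15  1.78 -0.    1.18  2.07]
tilt fix [-0.0374 -0.     -0.0157] yaw 4.6
[0, np.float64(-0.04), 0, np.float64(0.42), np.float64(2.83), np.float64(-0.52), 8.5]
[0, np.float64(-0.04), 0, np.float64(0.4), np.float64(2.83), np.float64(-0.53), 8.5]
tap 1648 [0.59190917 0.20845701 0.17590979] ((591.7312622070312, 208.5919647216797), (43.255897521972656, 11.977807998657227), 83.43429565429688)
knob 1728 [0.51416251 0.21524893 0.17696194] ((513.295654296875, 215.21560668945312), 14.458639144897461)
tap 7 [0.58813295 0.20588091 0.17554979] ((587.9048461914062, 205.74920654296875), (8.777880668640137, 2.054513692855835), 19.253559112548828)
knob 5 [0.51550259 0.21396611 0.17624196] ((512.5892333984375, 211.8748321533203), 8.357168197631836)
```

View pics/w2.png

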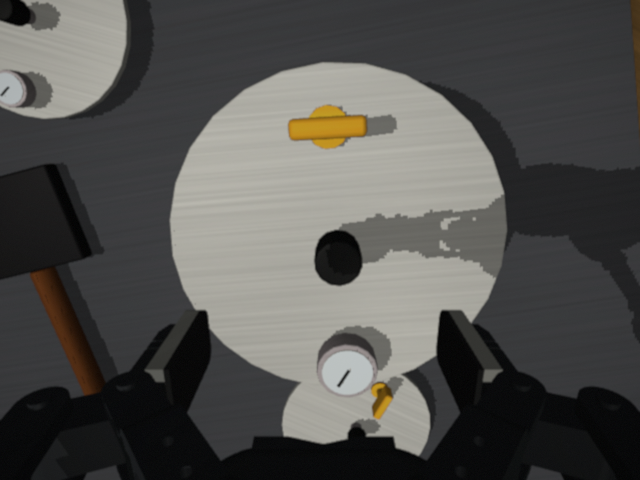

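The wrist view shows the bar at (327,127) now crosswise, at about 1.55 rad, so the tap is open. The lid hasn't moved and the knob is at (338,257). Next I grip the knob.

Emit:
send_rows:
  plan:
    - [[-0.037,-0.04,-0.016,0.4,1.0,-0.4,8.5],[0,-0.04,0,0.3,1.0,-0.3,8.5],[0,0,0,0,0,0,8.5]]

```text
time_s: 6.97
tcp_pos: [0.5166, 0.2161, 0.2384]
orientation: [0.479, -0.517, 0.52, -0.482]
ft_force: [-0.3, 0.2, -0.6]
gripper_width: 0.085
```

```bash
python3 - <<'E'
from h import *
rows(.513,.2155,.142,-95.3,4,8.5)
E
```

```text
tcp [0.5166 0.2161 0.2384] jaw -94.38 down [ 4.8e-03 -6.0e-04 -1.0e+00] w 0.085 t 6.97 F [-0.3  0.2 -0.6] q [ 0.32  0.17  1.78 -0.    1.18  1.97]
tilt fix [-0.0048  0.      0.0002] yaw -0.9
[0, np.float64(0.004), 0, np.float64(0.02), np.float64(2.41), np.float64(-0.1), 8.5]
[0, np.float64(0.004), 0, np.float64(0.02), np.float64(2.41), np.float64(-0.1), 8.5]
[0, np.float64(0.004), 0, np.float64(0.02), np.float64(2.41), np.float64(-0.1), 8.5]
[0, np.float64(0.004), 0, np.float64(0.02), np.float64(2.41), np.float64(-0.1), 8.5]
```

Emit:
send_rows:
  plan:
    - [[-0.005,0.008,0,0,2,-0.2,8.5],[0,0,0,0,2,-0.15,8.5],[0,0,0,0,2,-0.05,8.5],[0,0,0,0,1.8,0,8.5],[0,0,0,0,0.5,0,8.5]]

```text
time_s: 7.38
tcp_pos: [0.5194, 0.2177, 0.1582]
orientation: [0.475, -0.518, 0.522, -0.483]
ft_force: [-1.1, 0.3, -0.1]
gripper_width: 0.085
```

```bash
python3 - <<'E'
from h import *
rows(.513,.2155,.142,-95.3,1,8.5)
E
```

```text
tcp [0.5194 0.2177 0.1582] jaw -94.7 down [ 0.0123  0.0037 -0.9999] w 0.085 t 7.38 F [-1.1  0.3 -0.1] q [ 0.32  0.26  1.85 -0.    1.01  1.97]
tilt fix [-0.0119 -0.     -0.0047] yaw -0.6
[0, np.float64(0.011), 0, np.float64(0.28), np.float64(1.62), np.float64(-0.64), 8.5]
```

Emit:
send_rows:
  plan:
    - [[-0.012,0.01,-0.005,0.2,0.8,-0.5,8.5],[0,0,0,0.1,0.5,-0.1,8.5],[0,0,0,0,0.4,0,8.5],[0,0,0,0,0,0,8.5]]

```text
time_s: 7.72
tcp_pos: [0.5141, 0.2151, 0.1408]
orientation: [0.477, -0.523, 0.523, -0.476]
ft_force: [-0.5, 0.2, 0.3]
gripper_width: 0.0854
```

```bash
python3 - <<'E'
from h import *
rows(.513,.2155,.142,-95.3,1,8.5)
E
```

```text
tcp [0.5141 0.2151 0.1408] jaw -95.29 down [-3.e-04 -4.e-04 -1.e+00] w 0.0854 t 7.72 F [-0.5  0.2  0.3] q [ 0.32  0.28  1.87 -0.    0.99  1.98]
tilt fix [ 0.0003 -0.      0.0004] yaw -0.0
[0, np.float64(0.0), 0, np.float64(-0.02), np.float64(-0.12), np.float64(-0.11), 8.5]
```

Emit:
send_rows:
  plan:
    - [[0,0,0,0,0,0,5],[0,0,0,0,0,0,2.5],[0,0,0,0,0,0,2],[0,0,0,0,0,0,2],[0,0,0,0,0,0,2]]

```text
time_s: 8.13
tcp_pos: [0.5166, 0.2157, 0.1444]
orientation: [0.475, -0.521, 0.523, -0.478]
ft_force: [-0.5, 0.4, -4.8]
gripper_width: 0.0285
```

Emit:
send_rows:
  plan:
    - [[0,0,0,0,0,0,2],[0,0,0,0,0,0,2],[0,0,0,0,-0.3,0,2],[0,0,0,0,-0.5,0,2],[0,0,0,0,-0.5,0,2]]

```text
time_s: 8.55
tcp_pos: [0.5123, 0.2145, 0.1534]
orientation: [-0.478, 0.523, -0.522, 0.475]
ft_force: [0.5, -0.1, -6.7]
gripper_width: 0.0284
```

```bash
python3 - <<'E'
from h import *
rows(.513,.2155,.27,-95.3,4,2)
E
```

```text
tcp [0.5123 0.2145 0.1534] jaw -95.26 down [-0.0041 -0.002  -1.    ] w 0.0284 t 8.55 F [ 0.5 -0.1 -6.7] q [ 0.32  0.27  1.86 -0.    1.02  1.98]
tilt fix [ 0.0039 -0.      0.0024] yaw -0.0
[0, np.float64(0.0), 0, np.float64(-0.02), np.float64(-2.92), np.float64(0.0), 2]
[0, np.float64(0.0), 0, np.float64(-0.02), np.float64(-2.92), np.float64(0.0), 2]
[0, np.float64(0.0), 0, np.float64(-0.02), np.float64(-2.92), np.float64(0.0), 2]
[0, np.float64(0.0), 0, np.float64(-0.02), np.float64(-2.92), np.float64(0.0), 2]
```

Emit:
send_rows:
  plan:
    - [[0.004,0,0.002,0,-0.8,0,2],[0,0,0,0,-1.2,0,2],[0,0,0,0,-1.5,0,2],[0,0,0,0,-1.5,0,2],[0,0,0,0,-1.2,0,2]]

```text
time_s: 8.97
tcp_pos: [0.5083, 0.2133, 0.2159]
orientation: [-0.48, 0.524, -0.521, 0.473]
ft_force: [0.1, 0.0, -6.0]
gripper_width: 0.0285
```

```bash
python3 - <<'E'
from h import *
rows(.544,-.2173,.22,-95.3,16,2)
c=cam("scene");save("s2.png",c["pixels"])
E
```

```text
tcp [0.5083 0.2133 0.2159] jaw -95.26 down [-0.0093 -0.0032 -1.    ] w 0.0285 t 8.97 F [ 0.1  0.  -6. ] q [ 0.32  0.19  1.82 -0.    1.15  1.98]
tilt fix [0.009 0.    0.004] yaw -0.0
[0, np.float64(0.0), 0, np.float64(2.66), np.float64(-0.02), np.float64(0.47), 2]
[0, np.float64(0.0), 0, np.float64(2.66), np.float64(-0.02), np.float64(0.47), 2]
[0, np.float64(0.0), 0, np.float64(2.66), np.float64(-0.02), np.float64(0.47), 2]
[0, np.float64(0.0), 0, np.float64(2.66), np.float64(-0.02), np.float64(0.47), 2]
[0, np.float64(0.0), 0, np.float64(2.66), np.float64(-0.02), np.float64(0.47), 2]
[0, np.float64(0.0), 0, np.float64(2.66), np.float64(-0.02), np.float64(0.47), 2]
[0, np.float64(0.0), 0, np.float64(2.66), np.float64(-0.02), np.float64(0.47), 2]
[0, np.float64(0.0), 0, np.float64(2.66), np.float64(-0.02), np.float64(0.47), 2]
[0, np.float64(0.0), 0, np.float64(2.66), np.float64(-0.02), np.float64(0.47), 2]
[0, np.float64(0.0), 0, np.float64(2.66), np.float64(-0.02), np.float64(0.47), 2]
[0, np.float64(0.0), 0, np.float64(2.66), np.float64(-0.02), np.float64(0.47), 2]
[0, np.float64(0.0), 0, np.float64(2.66), np.float64(-0.02), np.float64(0.47), 2]
[0, np.float64(0.0), 0, np.float64(2.66), np.float64(-0.02), np.float64(0.47), 2]
[0, np.float64(0.0), 0, np.float64(2.66), np.float64(-0.02), np.float64(0.47), 2]
[0, np.float64(0.0), 0, np.float64(2.66), np.float64(-0.02), np.float64(0.47), 2]
[0, np.float64(0.0), 0, np.float64(2.66), np.float64(-0.02), np.float64(0.47), 2]
```

View pics/s2.png

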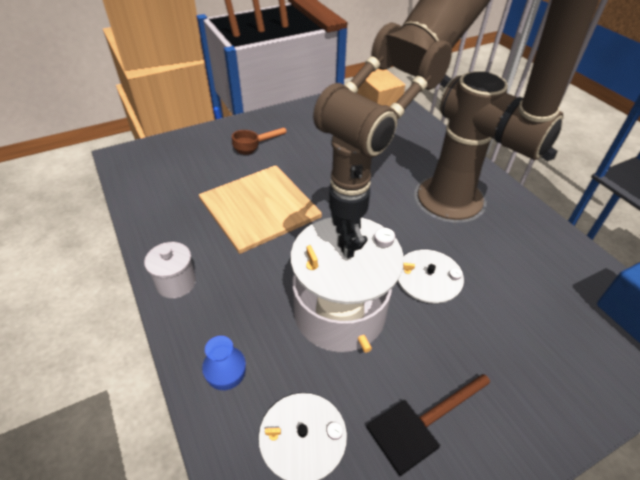

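The lid hangs level and clear of the pot, about 35 mm above the rim, with the plate centred near (347,258). I'll carry it over to the board at (260,205).

Emit:
send_rows:
  plan:
    - [[0.009,0,0.004,1.0,-0.4,0.2,2],[0,0,0,2.0,-0.4,0.35,2],[0,0,0,2.6,-0.2,0.5,2],[0,0,0,2.6,0,0.5,2],[0,0,0,2.6,0,0.5,2]]

```text
time_s: 9.43
tcp_pos: [0.5205, 0.1049, 0.233]
orientation: [0.475, -0.519, 0.521, -0.483]
ft_force: [0.1, 0.2, -6.0]
gripper_width: 0.0289
```

Emit:
send_rows:
  plan:
    - [[0,0,0,2.6,0,0.5,2],[0,0,0,2.6,0,0.5,2],[0,0,0,2.6,0,0.5,2],[0,0,0,2.6,0,0.5,2],[0,0,0,2.6,0,0.5,2]]

```text
time_s: 9.85
tcp_pos: [0.5312, -0.0357, 0.2327]
orientation: [0.476, -0.519, 0.521, -0.482]
ft_force: [0.8, -0.0, -5.4]
gripper_width: 0.0283
```

```bash
python3 - <<'E'
from h import *
rows(.544,-.2173,.22,-95.3,7,2)
E
```

```text
tcp [ 0.5312 -0.0357  0.2327] jaw -94.64 down [ 0.0087  0.0032 -1.    ] w 0.0283 t 9.85 F [ 0.8 -0.  -5.4] q [-0.15  0.12  1.86  0.    1.15  1.5 ]
tilt fix [-0.0084 -0.     -0.0039] yaw -0.7
[0, np.float64(0.002), 0, np.float64(2.57), np.float64(0.18), np.float64(0.39), 2]
[0, np.float64(0.002), 0, np.float64(2.57), np.float64(0.18), np.float64(0.39), 2]
[0, np.float64(0.002), 0, np.float64(2.57), np.float64(0.18), np.float64(0.4), 2]
[0, np.float64(0.002), 0, np.float64(2.57), np.float64(0.18), np.float64(0.4), 2]
[0, np.float64(0.002), 0, np.float64(2.57), np.float64(0.18), np.float64(0.41), 2]
[0, np.float64(0.002), 0, np.float64(2.57), np.float64(0.18), np.float64(0.41), 2]
[0, np.float64(0.002), 0, np.float64(2.57), np.float64(0.18), np.float64(0.42), 2]
```

Emit:
send_rows:
  plan:
    - [[-0.008,0,-0.004,2.6,0.2,0.4,2],[0,0,0,2.6,0.2,0.4,2],[0,0,0,2.6,0.2,0.4,2],[0,0,0,2.6,0.2,0.4,2],[0,0,0,2.6,0.2,0.4,2]]

```text
time_s: 10.27
tcp_pos: [0.5366, -0.1763, 0.2228]
orientation: [0.48, -0.52, 0.52, -0.478]
ft_force: [0.1, 0.5, -6.3]
gripper_width: 0.0286
```

Emit:
send_rows:
  plan:
    - [[0,0,0,2.2,0.2,0.35,2],[0,0,0,1.5,0,0.2,2],[0,0,0,0.6,0,0.1,2],[0,0,0,0,0,0,2]]

```text
time_s: 10.6
tcp_pos: [0.5358, -0.2296, 0.2197]
orientation: [0.48, -0.521, 0.522, -0.475]
ft_force: [-0.5, 0.7, -5.9]
gripper_width: 0.0286
```

```bash
python3 - <<'E'
from h import *
rows(.544,-.2173,.08,-95.3,8,2)
for n in ["top","scene"]:
    c=cam(n);W=c["W"].reshape(-1,3);z=W[:,2];r=np.hypot(W[:,0]-.544,W[:,1]+.217);s=monitor.observe()["tcp_pos"][2]
    save("p_"+n+".png",c["pixels"])
    q=W[(z>s-.025)&(z<s+.005)&(r<.16)];print(n,len(q),cv2.minEnclosingCircle(q[:,:2].astype(np.float32)*1000),np.median(q[:,2]))
    A=np.c_[q[:,:2]-q[:,:2].mean(0),np.ones(len(q))];k=abs(q[:,2]-np.median(q[:,2]))<.008;print("slope",np.linalg.lstsq(A[k],q[k,2],rcond=None)[0].round(3))
E
```

```text
tcp [ 0.5358 -0.2296  0.2197] jaw -95.08 down [-0.0049 -0.0055 -1.    ] w 0.0286 t 10.6 F [-0.5  0.7 -5.9] q [-0.48  0.24  1.74 -0.01  1.16  1.19]
tilt fix [ 0.0044 -0.      0.0059] yaw -0.2
[0, np.float64(0.0), 0, np.float64(-0.17), np.float64(1.75), np.float64(0.1), 2]
[0, np.float64(0.0), 0, np.float64(-0.17), np.float64(1.75), np.float64(0.1), 2]
[0, np.float64(0.0), 0, np.float64(-0.17), np.float64(1.75), np.float64(0.1), 2]
[0, np.float64(0.0), 0, np.float64(-0.17), np.float64(1.75), np.float64(0.1), 2]
[0, np.float64(0.0), 0, np.float64(-0.17), np.float64(1.75), np.float64(0.1), 2]
[0, np.float64(0.0), 0, np.float64(-0.17), np.float64(1.75), np.float64(0.1), 2]
[0, np.float64(0.0), 0, np.float64(-0.17), np.float64(1.75), np.float64(0.1), 2]
[0, np.float64(0.0), 0, np.float64(-0.17), np.float64(1.75), np.float64(0.1), 2]
top 5176 ((529.794677734375, -225.19578552246094), 120.20792388916016) 0.20749233992545613
slope [-0.009 -0.008  0.208]
scene 3378 ((528.8622436523438, -225.84559631347656), 122.69880676269531) 0.20741240380132486
slope [-0.011 -0.009  0.207]
```

View pics/p_scene.png

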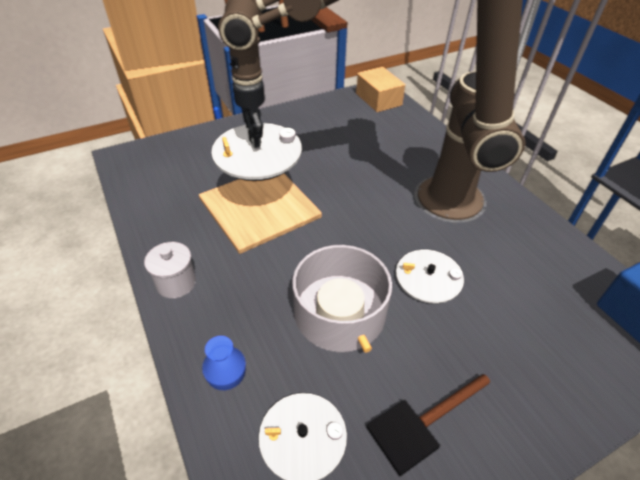

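The lid hangs level above the board, seen at (257,150). Its centre is measured at (0.529, -0.2255), so I shift it about 17 mm and lower it.

Emit:
send_rows:
  plan:
    - [[0.004,0,0.006,-0.2,1.0,0.3,2],[0,0,0,-0.2,2.0,0.4,2],[0,0,0,-0.2,2.2,0.4,2],[0,0,0,-0.2,2.2,0.3,2],[0,0,0,0,2.0,0.1,2]]

```text
time_s: 11.12
tcp_pos: [0.5579, -0.2159, 0.1283]
orientation: [0.475, -0.517, 0.524, -0.483]
ft_force: [1.2, -0.5, -6.8]
gripper_width: 0.0285
```

```bash
python3 - <<'E'
from h import *
rows(.551,-.221,.075,-95.3,4,2)
E
```

```text
tcp [ 0.5579 -0.2159  0.1283] jaw -94.7 down [ 1.440e-02 -3.000e-04 -9.999e-01] w 0.0285 t 11.12 F [ 1.2 -0.5 -6.8] q [-0.45  0.36  1.79  0.01  0.98  1.2 ]
tilt fix [-0.0144  0.     -0.0009] yaw -0.6
[0, np.float64(0.003), 0, np.float64(0.14), np.float64(1.33), np.float64(-0.18), 2]
[0, np.float64(0.003), 0, np.float64(0.14), np.float64(1.33), np.float64(-0.18), 2]
[0, np.float64(0.003), 0, np.float64(0.14), np.float64(1.33), np.float64(-0.18), 2]
[0, np.float64(0.003), 0, np.float64(0.14), np.float64(1.33), np.float64(-0.18), 2]
```

Emit:
send_rows:
  plan:
    - [[-0.014,0,0,0.2,1.0,-0.3,2],[0,0,0,0.2,1.2,-0.3,2],[0,0,0,0.1,1.2,-0.2,2],[0,0,0,0,0.7,0,2],[0,0,0,0,0,0,2]]

```text
time_s: 11.53
tcp_pos: [0.5454, -0.2119, 0.078]
orientation: [-0.482, 0.524, -0.513, 0.48]
ft_force: [-0.4, 0.9, -6.4]
gripper_width: 0.0286
```

```bash
python3 - <<'E'
from h import *
rows(.551,-.221,.066,-95.3,4,2)
c=cam("top");W=c["W"].reshape(-1,3);z=W[:,2];r=np.hypot(W[:,0]-.544,W[:,1]+.217)
q=W[(z>.048)&(z<.09)&(r<.17)];print(len(q),cv2.minEnclosingCircle(q[:,:2].astype(np.float32)*1000),np.median(q[:,2]))
E
```

```text
tcp [ 0.5454 -0.2119  0.078 ] jaw -94.29 down [-0.0126  0.0089 -0.9999] w 0.0286 t 11.53 F [-0.4  0.9 -6.4] q [-0.45  0.43  1.82  0.    0.91  1.2 ]
tilt fix [ 0.0132 -0.     -0.0079] yaw -1.0
[0, np.float64(0.004), 0, np.float64(0.22), np.float64(0.3), np.float64(0.16), 2]
[0, np.float64(0.004), 0, np.float64(0.22), np.float64(0.3), np.float64(0.16), 2]
[0, np.float64(0.004), 0, np.float64(0.22), np.float64(0.3), np.float64(0.16), 2]
[0, np.float64(0.004), 0, np.float64(0.22), np.float64(0.3), np.float64(0.16), 2]
4129 ((538.9666748046875, -208.48544311523438), 119.9664306640625) 0.06653932236197946
```

Emit:
send_rows:
  plan:
    - [[0.013,0.01,-0.008,0.4,0.2,0.2,2],[0,0,0,0.3,0.3,0.1,2],[0,0,0,0,0.25,0,2],[0,0,0,0,0.2,0,2],[0,0,0,0,0,0,2]]

```text
time_s: 12.0
tcp_pos: [0.5521, -0.2218, 0.0724]
orientation: [0.477, -0.518, 0.525, -0.479]
ft_force: [0.5, 0.8, -6.2]
gripper_width: 0.0287
```

```bash
python3 - <<'E'
from h import *
rows(.551,-.221,.066,-95.3,1,2)
c=cam("top");W=c["W"].reshape(-1,3);z=W[:,2];r=np.hypot(W[:,0]-.544,W[:,1]+.217)
q=W[(z>.04)&(z<.075)&(r<.17)];print(len(q),cv2.minEnclosingCircle(q[:,:2].astype(np.float32)*1000),np.median(q[:,2]))
E
```

```text
tcp [ 0.5521 -0.2218  0.0724] jaw -94.93 down [ 0.0093 -0.005  -0.9999] w 0.0287 t 12.0 F [ 0.5  0.8 -6.2] q [-0.45  0.44  1.81 -0.    0.88  1.2 ]
tilt fix [-0.0097  0.      0.0042] yaw -0.4
[0, np.float64(0.006), 0, np.float64(-0.07), np.float64(0.64), np.float64(-0.12), 2]
4009 ((545.605712890625, -217.88995361328125), 119.7666015625) 0.06018547884391778
```

Emit:
send_rows:
  plan:
    - [[-0.009,0,0.004,0,0.1,0,2],[0,0,0,0,0.2,0,2],[0,0,0,0,0.2,0,2],[0,0,0,0,0.15,0,2]]

```text
time_s: 12.38
tcp_pos: [0.5534, -0.2226, 0.0671]
orientation: [0.477, -0.52, 0.522, -0.478]
ft_force: [0.9, 0.0, -6.3]
gripper_width: 0.0288
```

```bash
python3 - <<'E'
from h import *
rows(.551,-.221,.066,-95.3,1,2)
c=cam("top");W=c["W"].reshape(-1,3);z=W[:,2];r=np.hypot(W[:,0]-.544,W[:,1]+.217)
q=W[(z>.04)&(z<.075)&(r<.17)];print(len(q),cv2.minEnclosingCircle(q[:,:2].astype(np.float32)*1000),np.median(q[:,2]))
E
```

```text
tcp [ 0.5534 -0.2226  0.0671] jaw -94.95 down [ 0.0027 -0.0011 -1.    ] w 0.0288 t 12.38 F [ 0.9  0.  -6.3] q [-0.46  0.45  1.81  0.    0.88  1.2 ]
tilt fix [-0.0028 -0.      0.0009] yaw -0.3
[0, np.float64(0.006), 0, np.float64(-0.13), np.float64(0.11), np.float64(-0.26), 2]
4038 ((546.9544677734375, -219.2904815673828), 119.87671661376953) 0.05509307148489195
```

Emit:
send_rows:
  plan:
    - [[0,0,0,0,0.1,0,2],[0,0,0,0,0.1,0,2]]

```text
time_s: 12.6
tcp_pos: [0.5531, -0.2224, 0.0662]
orientation: [0.478, -0.521, 0.521, -0.478]
ft_force: [-4.3, 2.4, 4.4]
gripper_width: 0.0286
```

Emit:
send_rows:
  plan:
    - [[0,0,0,0,0.1,0,2],[0,0,0,0,0,0,2]]

```text
time_s: 12.77
tcp_pos: [0.5533, -0.2224, 0.0664]
orientation: [0.478, -0.521, 0.521, -0.478]
ft_force: [-0.4, 0.1, -6.1]
gripper_width: 0.0287
```

Emit:
send_rows:
  plan:
    - [[0,0,0,0,0.1,0,2],[0,0,0,0,0,0,3.5],[0,0,0,0,0,0,5],[0,0,0,0,0,0,8],[0,0,0,0,0,0,8]]

```text
time_s: 13.18
tcp_pos: [0.5579, -0.2246, 0.0687]
orientation: [0.476, -0.517, 0.525, -0.48]
ft_force: [0.0, 0.0, -0.9]
gripper_width: 0.0701
```

Emit:
send_rows:
  plan:
    - [[0,0,0,0,0,0,8],[0,0,0,0,-1,0,8],[0,0,0,0,-2.5,0,8],[0,0,0,0,-4,0,8],[0,0,0,0,-4,0,8]]

```text
time_s: 13.6
tcp_pos: [0.5502, -0.2209, 0.1778]
orientation: [-0.479, 0.524, -0.519, 0.477]
ft_force: [0.8, -0.6, 1.0]
gripper_width: 0.0802
```

Emit:
send_rows:
  plan:
    - [[0,0,0,0,-3,0,8],[0,0,0,0,-1,0,8],[0,0,0,0,0,0,8]]

```text
time_s: 13.85
tcp_pos: [0.5558, -0.2236, 0.232]
orientation: [0.476, -0.517, 0.525, -0.48]
ft_force: [0.1, -0.3, 0.2]
gripper_width: 0.0797
```

```bash
python3 - <<'E'
from h import *
rows(.551,-.221,.2,-95.3,1,8)
for n in ["top","scene"]:
    c=cam(n);W=c["W"].reshape(-1,3);z=W[:,2];r=np.hypot(W[:,0]-.544,W[:,1]+.217)
    q=W[(z>.04)&(z<.065)&(r<.17)];print(n,len(q),cv2.minEnclosingCircle(q[:,:2].astype(np.float32)*1000),np.median(q[:,2]))
    k=abs(q[:,2]-np.median(q[:,2]))<.006;A=np.c_[q[:,:2]-q[:,:2].mean(0),np.ones(len(q))];print("slope",np.linalg.lstsq(A[k],q[k,2],rcond=None)[0].round(3))
save("end.png",c["pixels"])
E
```

```text
tcp [ 0.5558 -0.2236  0.232 ] jaw -94.95 down [ 0.0106 -0.0049 -0.9999] w 0.0797 t 13.85 F [ 0.1 -0.3  0.2] q [-0.46  0.25  1.71  0.    1.17  1.2 ]
tilt fix [-0.0109  0.      0.004 ] yaw -0.4
[0, np.float64(0.006), 0, np.float64(-0.23), np.float64(3.19), np.float64(-0.54), 8]
top 5821 ((546.8948364257812, -219.2183837890625), 119.71600341796875) 0.05428252870021888
slope [0.001 0.    0.054]
scene 3312 ((547.9769897460938, -221.35684204101562), 123.07501220703125) 0.05425606139131872
slope [-0.001 -0.002  0.054]
```

View pics/end.png

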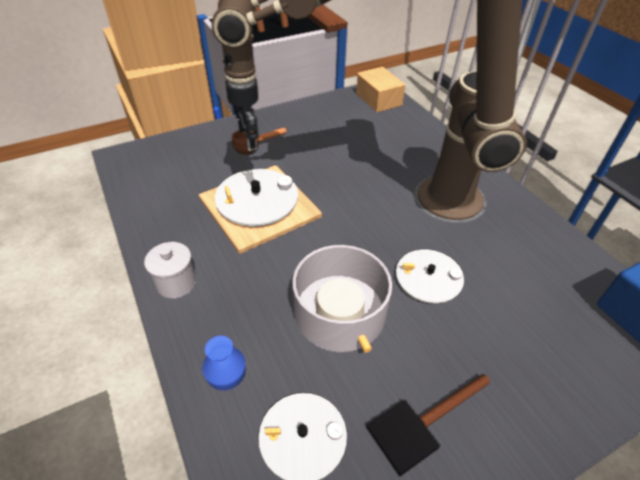

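The lid is flat on the board at (257,197), and the gripper is clear above it.

```bash
python3 -c "
from station import ctrl
print(ctrl.hand_in())"
```

```text
the job is handed in; nothing more can be done
None
```

I opened the tap, lifted the lid off by its knob and set it on the board. The job is handed in at about 14 s of the 64 s allowed; `hand_in()` gives no verdict.

- **Tap:** I turned it anticlockwise to about 1.55 rad while the lid was still on the pot. A wrist picture confirmed the bar was crosswise and the lid had not moved.
- **Placing:** the lid's centre is 3–6 mm from the board's centre in the two camera measurements (limit 35 mm). Its plate top is at 54.3 mm, so the skirt sits on the board's 20 mm top. Its slope is under 0.003 rad.
- **Forces:** contact force at set-down was only about 10 N by the wrist sensor. After I let go, the gripper was about 15 cm clear of the knob, with the wrist force close to zero.

No check failed. The top and scene cameras differed by about 2 mm on the lid's final centre, which does not affect the result.

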